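# Lock the carriage in its dock with the linch pin

### The arm

A 7-joint arm with a two-finger parallel gripper is mounted at the origin on the work surface. World frame = base frame: x ahead of the robot, y to its left, z up, the work surface at z = 0. Lengths are in m, angles in rad, forces in N, time in s.
With the tool pointing down it reaches from about 0.425 to 0.875 m from the base axis. Payload 4.7 kg.
Tool frame: the origin (TCP) lies at the very end of the fingers, on their centre line; the grasp point (between the pads) lies r.grip_point_offset behind it (r.grip_point_offset is the distance from the TCP to the grasp point, in m); z points along the fingers, y is the direction in which the jaws open and shut (so a half turn about z gives the same grasp; the last joint's range is limited). The gripper opens to 87 mm and grips with 3 to 60 N. Pads are 19 mm wide; open, the fingers measure 117 mm over their backs; the gripper's body (75 mm by 190 mm) begins 51 mm behind the grasp point.
Start: joints at [1.289, 0.321, -0.07, 1.45, 0.023, 1.371, -0.057], TCP at [0.189, -0.622, 0.223] pointing down, gripper open.
Joint ranges: [-2.86, 2.86], [-0.3, 2.09], [-1.38, 1.24], [0.06, 2.45], [-1.56, 4.7], [0.09, 2.05], [-2.69, 2.69]. Speed limits (rad/s): [2.57, 2.57, 3.14, 3.14, 3.14, 3.14, 3.14].

### API

Orientations are given as a unit quaternion [w, x, y, z].
In Python, from station import r gives the robot as it stands.
- The arm moves only by the tool drive_tool, never from a script. Its argument "moves" is a list of rows, each a list of 7 numbers: the shift along the tool's x, y, z in mm, then the turn, a rotation vector about the tool's x, y, z in rad, then the finger opening in mm, from 0 to 87. In form: [[dx, dy, dz, rx, ry, rz, claw], ...]. A call has 1 to 12 rows; each row shifts and turns the commanded pose from where the row before left it, along the tool's axes as they then stand; what a row does not reach is not made up. A row lasts 1/8 s, in which the tool goes at most 62.5 mm and 10.7 degrees, less where a joint would pass 70% of its speed; a pose out of reach is approached as far as the arm can. A call with a gripper value outside its range is refused whole. The fingers move at their own pace and stop on an object; "force" is the grip in N (left out, the last holds). Time passes only in rows, so rows that do not move let the fingers close. It gives the time, the measured TCP pose, the force and the opening at its end, in the units of the state.
- r.get_obs(): the state, without advancing time (a new reading comes with each control period).
- r.capture(name): name is "scene" or "side" or "wrist"; returns a dict with "color" (420x560x3 uint8, red, green, blue), "z_map" (420x560 float32, m along the optical axis (not along the pixel's ray), 0 where there is no reading), "camera_matrix" (3x3 intrinsics, pixels), "cam_to_world" (4x4, takes a point from camera to world coordinates); the wrist camera has in their place "tool_from_camera" (4x4, takes a point from camera to tool coordinates, whose origin is the TCP and whose axes are the flange's). Camera axes: x right, y down, z forward; pixel columns grow to the right and rows downward; lengths in m; the calibration is good to about 2 mm. The wrist camera is an equidistant fisheye: a pixel r from the principal point sees the ray r / f radians off the axis. A picture is of the moment at which its call begins: read the wrist's pose just before it.
- r.close_job(): hands the job in, once; it reports no verdict.
Trained networks look in the newest picture that a camera, given by its name, has taken for a name from the list of things; names that differ only in an ending like _2 or _b are one class to them, and where a whole thing is asked for, a point or a joint stands for the part that bears it (a point fixed in the world has none). Each returns a list of dicts, best first, with "conf" (0 to 1); they miss things now and then, are a little off and sometimes report something else, mostly with a low value. They report only what shows in the picture. A call takes as long as a camera call. They do not tell look-alikes from the thing itself.
- r.regions_of(query, camera): "pixels" (420x560 bool, what is visible of it) and "point" ([column, row] in pixels, amid what is visible of it).
The state is a dict: "clock": time; "joints": joint angles; "joint_velocities": joint speeds; "joint_torque": joint torques, N m; "eef_pos": TCP position; "tool_rot": TCP orientation; "wrist_force": force on the tool from outside, world axes, zero at the start; "wrist_torque": the same for the moment, N m; "width": finger opening in m.
Only numpy, scipy, OpenCV 4.12 (cv2) and the standard library are available. Lean on these libraries where they do the work, as an engineer would, in place of code of your own. Each camera call takes 0.05 s, during which the arm holds its last target. There are 200 camera calls.

### The job

Lock the connector carriage in its dock: push the ringed linch pin through the dock's cheeks and the carriage's eye and press its head firmly home against the near cheek (a push of some 10 N), then swing its wire ring over the dock and press it past the sprung end of the pin so that it snaps fully shut. The dock is bolted down by hand, so feel your way: do not ram the pin or bend the ring, leave the other things on the table where they are, and let go at the end.

Things in the scene. Friction and masses are not known exactly. Their poses are not given: they have to be found in the camera images.
- pin: Steel linch pin, 170 to 260 g, standing on its head's flat underside, shank level 16 mm above the table. Origin: on the shank's axis at the shoulder (head's front face); +x along the shank to the tip, +z up. Shank 10 x 10 mm square to x = 34, then a round nose (radius 5 to 2) to x = 44. Head: dark block x -30..0, y -13..13, z -16..8 mm. The ring is hinged along y through (-22, 0, 0).
- pin_head: The pin's rigid head with its grip tab; its frame is the pin's. The pin counts as home when the head's front face presses on the near cheek with over 5 N, if only for a moment.
- pin_tab (a point): Middle of the upright grip tab on the pin's head, pin (-11, 0, 40) mm. The tab is 12 mm thick across y (-6..6), x -20..-2, its top at z = 52 mm. Grasp it from above across the 12 mm, fingertips no lower than pin z = 10 mm.
- pin_tip (a point): End of the sprung ball nub (radius 3 mm) in the pin's nose, pin (46.5, 0, 0) mm; it yields up to 3 mm inward under 7 to 12 N.
- ring (a joint): Ring's swing, rad. 0 = shut: forward along the shank, drooping 0.2 below it, crossbar past and below the pin's end. Grows up and back over the head: 1.77 straight up, 2.35 open stop; its angle above pin +x is this minus 0.2. Friction holds it at any angle (0.5 N at its end moves it). From 0.28 to 0.13 the crossbar must be forced past the nub, 6 to 12 N, then snaps and is free to 0, a rigid stop.
- bow: The ring: a U of 5 mm steel wire with a tongue. Origin on the hinge axis, mid-pin. Its wires lie 20 mm either side (they pass outside the 26 mm wide cheeks) and run to a 6 mm crossbar 70 mm from the hinge; from its middle a tongue 14 mm wide, 5 mm thick runs on to 90 mm. Push it with shut fingers on crossbar or tongue; more than 30 N from the fingers bends it.
- bow_tongue (a point): Middle of the ring's tongue, 81 mm from the hinge axis.
- dock: Dark base plate fixed on the table; origin on the table, +z up. On it a steel dock block is bolted by hand, up to 8 mm either way along y from this pose (not measured). Two cheeks 26 mm wide (x -13..13), 8 thick, top z = 83, nominally at y -14..-6 and 6..14, with a 12 mm square hole along y at x = 0, z = 70; between them the carriage's eye, 10 thick, same hole. Tray to x = 205, 120 wide, 50 high.
- dock_mouth (a point): Nominal centre of the near cheek's hole mouth, dock (0, -14, 70) mm; the true mouth, with both cheeks and the eye, lies up to 8 mm before or beyond it along dock y. The pin goes in along dock +y, tab up; when home its origin lies in the true mouth, shoulder on the cheek, nub 18.5 mm out beyond the far cheek. Over 60 N between them while pushing in (all contacts) does damage.
- carriage (a joint): Float of the carriage and its eye along dock x, m: 0 = eye in line with the cheeks' holes; up to 2 mm off either way at the start. It slides against 4 N of friction; the pin's nose draws it into line as it is pushed in, which takes 3 to 10 N along the pin.
- housing1: Black connector housing, 46 x 30 x 28 mm, bystander; origin under its centre.
- housing2: Another such housing, bystander.
- housing3: Another such housing, bystander.
- plain_pin: Small plain steel pin without a ring, 65 x 12 x 12 mm, lying, bystander; origin under its middle.
- screwdriver: Black-handled screwdriver, 200 mm, lying, bystander.
- grease_jar: Grey jar, 56 mm wide, 60 mm high, standing fixed, bystander.
Things that resemble listed ones, but are neither listed nor needed, are in the scene too. Of the things that look like the pin, the smallest one is meant.

How it is judged:
On the way, in this order (a step that is already met when the one before it is completed fails the run):
1. the pin is pushed right through, its head pressed on the near cheek with over 5 N, the ring still open (contact force between pin_head and dock above 5 N and distance between pin and dock_mouth below 0.011 m and angle between the x axis of pin and the y axis of dock, either way round below 0.2 rad and value of joint ring above 0.5 rad), for 0.02 s.
2. the ring is snapped shut over the pin's end (value of joint ring below 0.09 rad), for 0.2 s.
At the end, for the whole second after the job is handed in: The pin is through both cheeks and the eye, along the hole (within 0.2 rad), its origin no more than 14 mm short of the nominal mouth along dock y (8 mm of bolting, 6 mm of play) and within 15 mm of it; the ring is shut (joint below 0.09 rad); the pin is at rest (y of pin in the frame of dock above -0.028 m and distance between pin and dock_mouth below 0.015 m and angle between the x axis of pin and the y axis of dock, either way round below 0.2 rad and value of joint ring below 0.09 rad and linear speed of pin below 0.02 m/s); the robot touches nothing.
It fails at once if the pin is rammed against the dock with more than 60 N while being pushed in (ring still open) (contact force between pin and dock above 60 N and value of joint ring above 0.5 rad).
It fails at once if the fingers bend the ring with more than 30 N (contact force between bow and the fingers above 30 N).
It fails at once if a bystander is shifted by more than 30 mm (distance of any of housing1, housing2, housing3, plain_pin, screwdriver from where it was at the start of the episode above 0.03 m).
It also fails if it takes over 64 s, if anything falls off the work surface, if the arm or the gripper's body presses on something with over 40 N, if the wrist force passes 120 N, or if a joint passes its speed limit or range.

## Working session

There is one attempt and no reset: what is moved stays moved. The work goes in short steps, Python scripts to look and compute and a tool call to move; the robot and the scene stay as the last step left them, time stands still between calls to the robot, and variables do not carry over. Pictures are saved under pics/ and viewed, about 8 in all and at most 12, crops included, and the job is handed in when it is done.

Besides the shell and the picture viewer there is one more tool, called after "Request:" as name(argument=value, ...) on one line, values as JSON. drive_tool: Moves the arm, as the interface text tells. Its arguments: {"type":"object","properties":{"moves":{"type":"array","items":{"type":"array","items":{"type":"number"}}},"force":{"type":"number"}},"required":["moves"]}

```bash
ls; mkdir -p pics; cat > h.py <<'E'
import numpy as np, cv2
from station import r
def pts(c):
    z=c["z_map"];K=c["camera_matrix"];v,u=np.mgrid[:z.shape[0],:z.shape[1]]
    P=np.stack([(u-K[0,2])/K[0,0]*z,(v-K[1,2])/K[1,1]*z,z],-1)
    T=c["cam_to_world"];W=P@T[:3,:3].T+T[:3,3];W[z==0]=np.nan
    return W
def save(n,im,s=1): cv2.imwrite("pics/"+n+".png",cv2.resize(im[...,::-1],None,fx=s,fy=s,interpolation=cv2.INTER_CUBIC))
E
python3 - <<'E'
from h import *
o=r.get_obs();print(o,r.grip_point_offset)
ims=[]
for n in("scene","side"):
    c=r.capture(n);W=pts(c);save(n+"0",c["color"],1.4);np.savez(n+"0.npz",W=W,color=c["color"],K=c["camera_matrix"],T=c["cam_to_world"])
    for q in("pin","ring","pin_tab","dock","carriage","housing1","plain_pin","screwdriver","grease_jar"):
        for d in r.regions_of(q,n):
            m=d["pixels"]
            print(n,q,round(d["conf"],2),d["point"],m.sum(),np.nanmedian(W[m],0).round(3),np.nanpercentile(W[m],[2,98],axis=0).round(3).tolist())
E
```

```text
pics
{'clock': 0.0, 'joints': array([ 1.28909686,  0.32181511, -0.07010007,  1.45168211,  0.02260478,
        1.37078715, -0.05687211]), 'joint_velocities': array([ 4.88004914e-05,  1.82477380e-03,  1.06229822e-03,  1.05896200e-03,
       -5.77688562e-04,  2.01641189e-03, -9.96025822e-04]), 'joint_torque': array([ 1.29491771e-03, -4.91288567e+01, -4.03579753e-01, -3.12533927e+01,
       -6.40462409e-02,  4.38146282e-02,  1.72934147e-04]), 'eef_pos': array([ 0.18927607, -0.62125199,  0.22146319]), 'tool_rot': array([-9.33301443e-04,  9.89076846e-01,  1.47397715e-01, -1.88729225e-04]), 'wrist_force': array([-0.06021805, -0.59151073,  0.19184774]), 'wrist_torque': array([-0.00364614, -0.00021097,  0.01624132]), 'width': 0.08708002918317317} 0.0187
scene pin 0.8 [272.7, 102.5] 554 [ 0.236 -0.336  0.033] [[0.165, -0.376, 0.003], [0.282, -0.265, 0.062]]
scene pin 0.78 [326.3, 206.1] 981 [0.355 0.041 0.033] [[0.288, 0.005, 0.0], [0.376, 0.13, 0.063]]
scene pin 0.74 [209.3, 159.8] 338 [ 0.489 -0.234  0.025] [[0.445, -0.287, -0.001], [0.53, -0.222, 0.091]]
scene ring 0.78 [332.2, 217.8] 426 [
[... 2970 characters left out ...]
.072 0.043] [[0.522, 0.008, 0.029], [0.737, 0.129, 0.081]]
side housing1 0.75 [234.7, 301.0] 400 [0.377 0.245 0.019] [[0.367, 0.219, 0.002], [0.395, 0.264, 0.031]]
side housing1 0.61 [324.3, 208.7] 257 [ 0.391 -0.062  0.018] [[0.372, -0.085, 0.003], [0.417, -0.054, 0.032]]
side housing1 0.48 [282.0, 141.1] 165 [ 0.63  -0.19   0.018] [[0.615, -0.204, 0.003], [0.661, -0.178, 0.033]]
side plain_pin 0.46 [236.4, 301.3] 426 [0.377 0.244 0.018] [[0.367, 0.21, 0.0], [0.396, 0.264, 0.031]]
side screwdriver 0.96 [157.1, 270.9] 720 [0.551 0.299 0.021] [[0.508, 0.256, 0.008], [0.649, 0.386, 0.027]]
side grease_jar 0.64 [96.9, 252.2] 836 [0.663 0.363 0.049] [[0.652, 0.337, 0.006], [0.697, 0.386, 0.062]]
```

View pics/scene0.png

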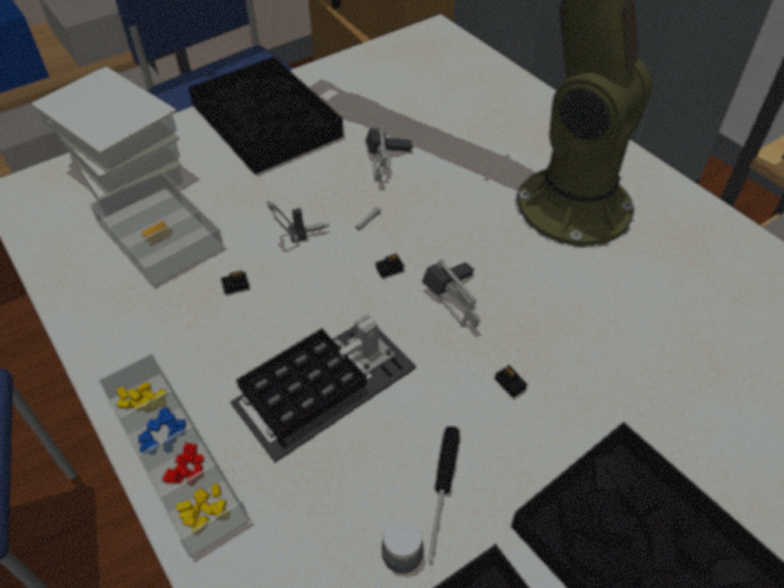

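View pics/side0.png

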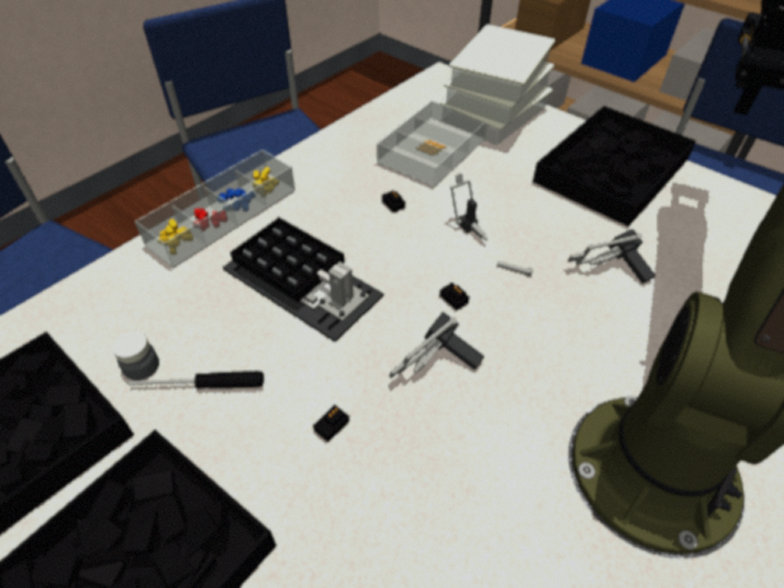

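The scene view shows three look-alikes, in 560x420 scene pixels. Two are large pins lying down, at (272,102) and (326,206). The third is a small pin standing up with its ring open, at (209,160), world about (0.49,-0.23). I choose the third because it is the smallest and it stands on its head. The dock's cheeks are at about (265,240). Next I'll check it in a close crop and fit its geometry.

```bash
python3 - <<'E'
from h import *
A=[np.load(n+"0.npz") for n in("scene","side")]
c1=A[0]["color"][125:195,170:250];c2=A[1]["color"][110:190,295:375]
c3=A[0]["color"][210:290,225:305]
f=lambda c:cv2.resize(c,(390,390),interpolation=cv2.INTER_CUBIC)
save("crop1",np.hstack([f(c1),f(c3)]))
def rect(P):
    (c,s,a)=cv2.minAreaRect((P[:,:2]*1000).astype(np.float32));return np.round(c,1),np.round(s,1),round(a,1)
for d in A:
    W=d["W"].reshape(-1,3);W=W[~np.isnan(W[:,0])]
    m=(abs(W[:,0]-.489)<.07)&(abs(W[:,1]+.24)<.07);P=W[m]
    print("table",np.median(P[:,2]))
    for lo,hi in((.012,.024),(.028,.045),(.05,.066),(.066,.11)):
        Q=P[(P[:,2]>lo)&(P[:,2]<hi)]; print("pin",lo,len(Q),rect(Q) if len(Q)>3 else 0, np.median(Q,0).round(4))
    m=(abs(W[:,0]-.64)<.2)&(abs(W[:,1]-.07)<.12);P=W[m]
    for lo,hi in((.003,.007),(.045,.055),(.06,.079),(.079,.09)):
        Q=P[(P[:,2]>lo)&(P[:,2]<hi)]; print("dock",lo,len(Q),rect(Q) if len(Q)>3 else 0, np.median(Q,0).round(4))
E
```

```text
table 0.0010913170743246936
pin 0.012 128 (array([ 472.4, -227. ]), array([43.4, 73.6]), 57.1) [ 0.4728 -0.2285  0.0196]
pin 0.028 57 (array([ 493.1, -241.9]), array([45., 35.]), 71.7) [ 0.493  -0.2356  0.0359]
pin 0.05 59 (array([ 507.5, -240.5]), array([40. , 50.6]), 43.5) [ 0.4922 -0.2353  0.0584]
pin 0.066 82 (array([ 511. , -241.6]), array([45.4, 56.8]), 47.7) [ 0.5253 -0.2466  0.0798]
dock 0.003 1280 (array([640.,  70.]), array([238.7, 399.8]), 89.8) [0.6706 0.1202 0.0043]
dock 0.045 1250 (array([697.4,  37.5]), array([324.8, 224.8]), 13.9) [0.6672 0.0731 0.0479]
dock 0.06 183 (array([712.5,  27.8]), array([326.6, 219.2]), 20.1) [0.8253 0.0719 0.0626]
dock 0.079 144 (array([534.1,  61.3]), array([28. , 29.6]), 1.8) [0.5349 0.063  0.083 ]
table 0.001178511841326113
pin 0.012 131 (array([ 472.5, -227.4]), array([44.1, 71.2]), 52.8) [ 0.4718 -0.2287  0.02  ]
pin 0.028 48 (array([ 493.6, -232.4]), array([41.5, 13.8]), 18.4) [ 0.4861 -0.2344  0.0357]
pin 0.05 61 (array([ 495.8, -244.8]), array([46.5, 44.8]), 73.2) [ 0.4893 -0.2355  0.0577]
pin 0.066 113 (array([ 508.5, -241.5]), array([44.1, 59.9]), 48.3) [ 0.5233 -0.25    0.0807]
dock 0.003 539 (array([635.1,  69.7]), array([385.5, 239. ]), 0.1) [0.5973 0.1179 0.0052]
dock 0.045 1016 (array([679. ,  69.6]), array([237. , 319.5]), 89.9) [0.6769 0.0738 0.0481]
dock 0.06 155 (array([673.1,  62. ]), array([309.1, 221.2]), 0.9) [0.5362 0.0695 0.0631]
dock 0.079 121 (array([532.5,  60.9]), array([28.8, 28.7]), 4.9) [0.5324 0.0604 0.0832]
```

View pics/crop1.png

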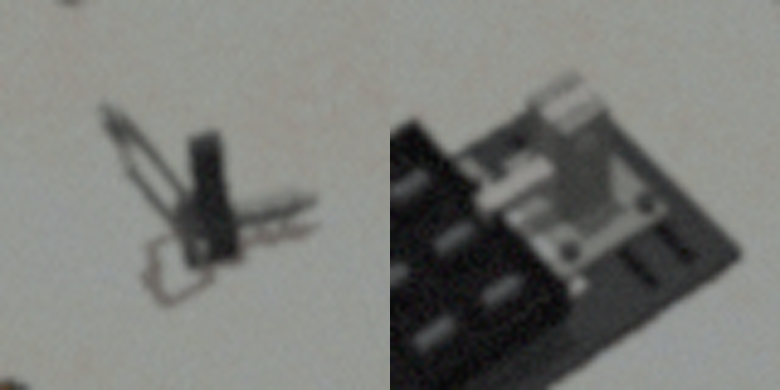

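The crop confirms the ringed pin: it stands upright with its ring open backward and its shank pointing right in the picture. I'll move above it and turn the jaws.

Request:
drive_tool(moves=[[50, -35, 0, 0, 0, 0, 87], [50, -35, 0, 0, 0, 0, 87], [50, -35, 0, 0, 0, 0, 87], [50, -35, 0, 0, 0, 0, 87], [50, -35, 0, 0, 0, 0, 87], [50, -35, 0, 0, 0, 0, 87], [50, -35, 0, 0, 0, 0, 87], [48, -37, 0, 0, 0, 0, 87], [0, 0, 0, 0, 0, -0.18, 87], [0, 0, 0, 0, 0, -0.18, 87], [0, 0, 0, 0, 0, -0.18, 87], [0, 0, 0, 0, 0, -0.18, 87]])

```text
clock: 2.5
eef_pos: [0.488, -0.236, 0.2227]
tool_rot: [0.0, 0.872, 0.489, -0.0]
wrist_force: [0.6, 0.7, 0.1]
width: 0.0869
```

Request:
drive_tool(moves=[[0, 0, 0, 0, 0, -0.18, 87], [0, 0, 0, 0, 0, -0.18, 87], [0, 0, 0, 0, 0, -0.18, 87], [0, 0, 0, 0, 0, -0.18, 87], [0, 0, 0, 0, 0, -0.18, 87], [0, 0, 0, 0, 0, -0.18, 87], [0, 0, 0, 0, 0, -0.18, 87], [0, 0, 0, 0, 0, -0.18, 87], [0, 0, 0, 0, 0, -0.18, 87], [0, 0, 0, 0, 0, -0.16, 87], [0, 0, 0, 0, 0, 0, 87]])

```text
clock: 3.88
eef_pos: [0.488, -0.2361, 0.2227]
tool_rot: [0.0, 0.173, 0.985, -0.0]
wrist_force: [0.1, 0.1, 0.1]
width: 0.0872
```

```bash
cat >> h.py <<'E'
from scipy.spatial.transform import Rotation as Ro
def wcap(name=None):
    o=r.get_obs();c=r.capture("wrist");z=c["z_map"];K=c["camera_matrix"]
    v,u=np.mgrid[:z.shape[0],:z.shape[1]];x=(u-K[0,2])/K[0,0];y=(v-K[1,2])/K[1,1]
    th=np.hypot(x,y);k=np.tan(np.minimum(th,1.5))/np.maximum(th,1e-9)
    P=np.stack([x*k*z,y*k*z,z],-1);P[(z==0)|(th>1.4)]=np.nan
    T=c["tool_from_camera"];q=o["tool_rot"];R=Ro.from_quat([q[1],q[2],q[3],q[0]]).as_matrix()
    W=(P@T[:3,:3].T+T[:3,3])@R.T+o["eef_pos"]
    if name: save(name,c["color"],1.4)
    return o,c,W
def st():
    o=r.get_obs();q=o["tool_rot"];R=Ro.from_quat([q[1],q[2],q[3],q[0]]).as_matrix()
    print("t",round(o["clock"],2),"p",(o["eef_pos"]*1000).round(1),"yawY",round(np.degrees(np.arctan2(R[1,1],R[0,1])),2),"z",R[:,2].round(4),"F",o["wrist_force"].round(2),"M",o["wrist_torque"].round(2),"w",round(o["width"]*1000,1),"j",o["joints"].round(2));return o,R
E
python3 - <<'E'
from h import *
st();o,c,W=wcap("w1");np.savez("w1.npz",W=W,color=c["color"],K=c["camera_matrix"],T=c["tool_from_camera"])
for q in("pin","ring","pin_tab"):
    for d in r.regions_of(q,"wrist"): m=d["pixels"];print(q,d["conf"],d["point"],np.nanmedian(W[m],0).round(4))
P=W.reshape(-1,3);P=P[~np.isnan(P[:,0])];P=P[(abs(P[:,0]-.489)<.09)&(abs(P[:,1]+.24)<.08)]
print(np.median(P[:,2]))
for lo,hi in((.012,.026),(.03,.06),(.06,.075),(.075,.11)):
    Q=P[(P[:,2]>lo)&(P[:,2]<hi)];print(lo,len(Q),cv2.minAreaRect((Q[:,:2]*1000).astype(np.float32)) if len(Q)>3 else 0,np.median(Q,0) if len(Q) else 0)
E
```

```text
t 3.88 p [ 488.  -236.1  222.7] yawY 70.08 z [ 1.e-04 -2.e-04 -1.e+00] F [0.11 0.1  0.14] M [ 0.04 -0.13 -0.01] w 87.2 j [ 0.93  0.13 -0.57  1.7   0.07  1.33  1.57]
pin 0.94 [127.8, 16.2] [ 0.242  -0.3362  0.0395]
pin 0.73 [454.8, 6.5] [0.3634 0.018  0.0388]
pin 0.7 [276.2, 186.6] [ 0.4924 -0.2398  0.0381]
ring 0.87 [167.4, 9.6] [ 0.2608 -0.2967  0.0401]
ring 0.78 [275.2, 230.1] [ 0.5205 -0.2554  0.0803]
ring 0.69 [497.2, 10.1] [0.3652 0.1029 0.0251]
ring 0.58 [508.8, 175.6] [0.5806 0.054  0.0354]
ring 0.52 [274.8, 230.3] [ 0.5212 -0.2551  0.0803]
ring 0.21 [525.5, 202.4] [0.6258 0.067  0.0432]
pin_tab 0.98 [127.4, 14.7] [ 0.2425 -0.3347  0.039 ]
pin_tab 0.7 [278.1, 186.6] [ 0.4946 -0.2391  0.0385]
pin_tab 0.69 [454.2, 9.9] [0.3631 0.0181 0.0391]
0.3168559367288559
0.012 790 ((472.97198486328125, -227.42642211914062), (43.45667266845703, 75.39677429199219), 52.89272689819336) [ 0.47605972 -0.23187882  0.02164682]
0.03 248 ((495.3368835449219, -243.32786560058594), (44.668155670166016, 41.361328125), 70.15938568115234) [ 0.50304423 -0.23602348  0.0464739 ]
0.06 318 ((498.6339416503906, -244.37928771972656), (44.68355178833008, 48.15088653564453), 70.00798034667969) [ 0.48796679 -0.239465    0.067533  ]
0.075 482 ((526.8767700195312, -254.72543334960938), (44.504634857177734, 15.182766914367676), 70.32894134521484) [ 0.52621114 -0.25452497  0.08286116]
```

View pics/w1.png

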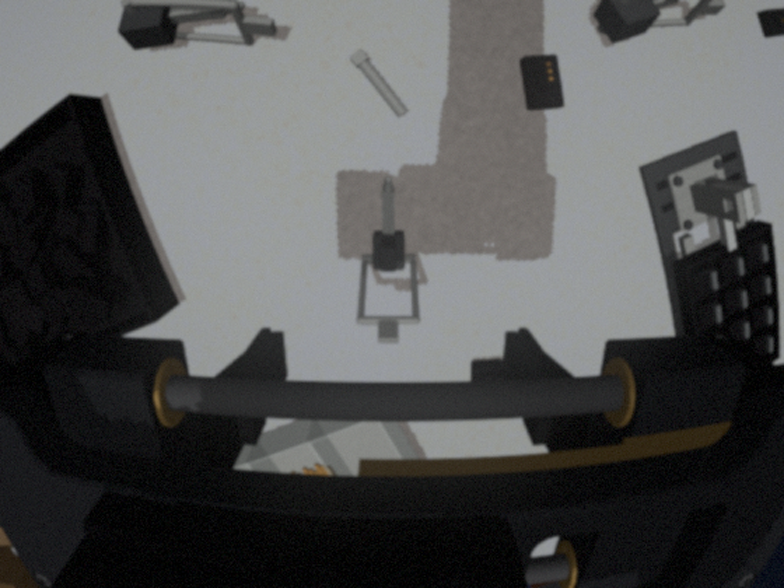

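```bash
python3 - <<'E'
from h import *
d=np.load("w1.npz");W=d["W"];P=W.reshape(-1,3);P=P[~np.isnan(P[:,0])];P=P[(abs(P[:,0]-.489)<.09)&(abs(P[:,1]+.24)<.08)]
a=np.radians(160.2);ux=np.array([np.cos(a),np.sin(a)]);uy=np.array([-ux[1],ux[0]])
L=(P[:,:2]-[.488,-.236]);L=np.c_[L@ux,L@uy,P[:,2]]*1000
for lo,hi in((6,14),(14,20),(20,30),(30,62),(62,72),(72,95)):
  Q=L[(L[:,2]>lo)&(L[:,2]<hi)&(abs(L[:,1])<26)&(L[:,0]<70)]
  H=Q[abs(Q[:,1])<15]
  if len(H): print(lo,hi,len(H),"x",np.percentile(H[:,0],[1,10,50,90,99]).round(1),"y",np.percentile(H[:,1],[1,10,50,90,99]).round(1),"z",np.median(H[:,2]).round(1))
  if len(Q): print("   all y",np.percentile(Q[:,1],[1,50,99]).round(1),"x",np.percentile(Q[:,0],[1,99]).round(1))
E
```

```text
6 14 13 x [12.2 12.9 13.  13.2 13.2] y [-7.8 -6.5 -2.1 12.8 14.1] z 11.7
   all y [-7.8  4.9 17.9] x [-11.1  13.2]
14 20 110 x [-11.8  -7.1  45.   56.3  58.5] y [-14.7 -11.3   3.5   8.1  12.7] z 18.9
   all y [-17.    4.6  25.7] x [-12.1  58.5]
20 30 548 x [-15.4 -10.2  12.6  41.9  50.3] y [-14.4  -6.5   2.5  12.7  14.9] z 22.1
   all y [-16.7   4.6  24.4] x [-15.5  49.7]
30 62 107 x [-30.  -26.2  10.4  11.   11.2] y [-14.9 -14.5   0.3   8.5  10.1] z 47.4
   all y [-17.8   3.4  25.8] x [-29.9  11.1]
62 72 227 x [-34.4  -6.3   2.1  10.   11.2] y [-14.9  -0.7   4.3   9.3  10.4] z 67.6
   all y [-17.2   4.3  25.3] x [-34.7  11.1]
72 95 307 x [-45.2 -44.1 -40.4 -37.3 -35.7] y [-14.6 -11.5   2.4  11.1  14.4] z 83.4
   all y [-17.6   4.3  25.5] x [-45.2 -34.6]
```

The pin's yaw is about 160°. The tab centre lies (+2, -4.3) mm from the TCP in tool axes. I'll descend and grip.

Request:
drive_tool(moves=[[2, -4.3, 30, 0, 0, 0, 87], [0, 0, 40, 0, 0, 0, 60], [0, 0, 40, 0, 0, 0, 45], [0, 0, 30, 0, 0, 0, 40], [0, 0, 25, 0, 0, 0, 40], [0, 0, 17, 0, 0, 0, 40], [0, 0, 10, 0, 0, 0, 40], [0, 0, 0, 0, 0, 0, 40]], force=45)

```text
clock: 5.08
eef_pos: [0.4845, -0.2393, 0.0303]
tool_rot: [-0.0, 0.172, 0.985, 0.0]
wrist_force: [0.2, 0.7, 0.3]
width: 0.0401
```

Request:
drive_tool(moves=[[0, 0, 0, 0, 0, 0, 20], [0, 0, 0, 0, 0, 0, 5], [0, 0, 0, 0, 0, 0, 5], [0, 0, 0, 0, 0, 0, 5], [0, 0, 0, 0, 0, 0, 5], [0, 0, 0, 0, 0, 0, 5]])

```text
clock: 5.82
eef_pos: [0.4848, -0.2396, 0.0309]
tool_rot: [0.0, 0.172, 0.985, -0.0]
wrist_force: [-1.1, -0.5, 2.8]
width: 0.0115
```

```bash
python3 - <<'E'
from h import *
st()
# dock pose from stored clouds
for n in("scene","side"):
    d=np.load(n+"0.npz");P=d["W"].reshape(-1,3);P=P[~np.isnan(P[:,0])]
    Q=P[(abs(P[:,0]-.533)<.025)&(abs(P[:,1]-.061)<.03)&(P[:,2]>.078)&(P[:,2]<.09)]
    print(n,"cheek",np.percentile(Q,[1,50,99],axis=0).round(4).tolist())
    Q=P[(P[:,0]>.55)&(P[:,0]<.76)&(P[:,1]>-.01)&(P[:,1]<.15)&(P[:,2]>.04)&(P[:,2]<.058)]
    print(n,"tray",cv2.minAreaRect((Q[:,:2]*1000).astype(np.float32)))
E
```

```text
t 5.83 p [ 484.8 -239.6   30.9] yawY 70.18 z [ 3.e-04 -5.e-04 -1.e+00] F [-1.15 -0.48  2.84] M [-0.02 -0.05 -0.03] w 11.5 j [ 0.89  0.32 -0.54  1.91  0.2   0.96  1.48]
scene cheek [[0.5205, 0.0471, 0.0786], [0.535, 0.0631, 0.083], [0.5478, 0.0759, 0.0868]]
scene tray ((645.094482421875, 66.7241439819336), (189.87799072265625, 125.10440826416016), 3.495365619659424)
side cheek [[0.5184, 0.0472, 0.0783], [0.5316, 0.0622, 0.0831], [0.5459, 0.0754, 0.0862]]
side tray ((648.1968383789062, 67.22483825683594), (183.73683166503906, 122.4834213256836), 2.839571237564087)
```

The grip holds at 11.5 mm opening. I'll lift, move before the dock, and turn the pin along dock +y.

Request:
drive_tool(moves=[[0, 0, -15, 0, 0, 0, 5], [0, 0, -35, 0, 0, 0, 5], [0, 0, -40, 0, 0, 0, 5], [0, 0, -30, 0, 0, 0, 5], [2.6, 37, 0, 0, 0, 0, 5], [3, 40, 0, 0, 0, 0, 5], [3, 40, 0, 0, 0, 0, 5], [3, 40, 0, 0, 0, 0, 5], [2, 40, 0, 0, 0, 0, 5]])

```text
clock: 6.95
eef_pos: [0.5385, -0.048, 0.151]
tool_rot: [-0.0, 0.172, 0.985, -0.0]
wrist_force: [0.3, -0.4, -2.7]
width: 0.0118
```

Request:
drive_tool(moves=[[0, 0, 0, 0, 0, 0.17, 5], [0, 0, 0, 0, 0, 0.17, 5], [0, 0, 0, 0, 0, 0.17, 5], [0, 0, 0, 0, 0, 0.17, 5], [0, 0, 0, 0, 0, 0.17, 5], [0, 0, 0, 0, 0, 0.17, 5], [0, 0, 0, 0, 0, 0.15, 5], [0, 0, 0, 0, 0, 0, 5], [0, 0, 0, 0, 0, 0, 5]])

```text
clock: 8.07
eef_pos: [0.5384, -0.0493, 0.1507]
tool_rot: [-0.0, 0.686, 0.727, -0.0]
wrist_force: [0.0, 0.1, -2.6]
width: 0.0112
```

```bash
cat > dk.py <<'E'
from h import *
import sys
n=sys.argv[1]
st();o,c,W=wcap(n);np.savez(n+".npz",W=W,color=c["color"])
P=W.reshape(-1,3);P=P[~np.isnan(P[:,0])]
Q=P[(abs(P[:,0]-.535)<.03)&(abs(P[:,1]-.061)<.03)&(P[:,2]>.077)&(P[:,2]<.09)]
print("cheek top",len(Q),np.percentile(Q,[1,50,99],axis=0).round(4).tolist(),cv2.minAreaRect((Q[:,:2]*1000).astype(np.float32)))
Q=P[(abs(P[:,0]-.535)<.03)&(abs(P[:,1]-.045)<.012)&(P[:,2]>.056)&(P[:,2]<.080)]
if len(Q)>30: print("near face",len(Q),np.polyfit(Q[:,0],Q[:,1],1),np.median(Q,0))
Q=P[(P[:,0]>.55)&(P[:,0]<.76)&(P[:,1]>-.02)&(P[:,1]<.15)&(P[:,2]>.042)&(P[:,2]<.056)]
print("tray",cv2.minAreaRect((Q[:,:2]*1000).astype(np.float32)))
# pin shank in tool frame
q=o["tool_rot"];R=Ro.from_quat([q[1],q[2],q[3],q[0]]).as_matrix();L=(P-o["eef_pos"])@R*1000
S=L[(L[:,0]>12)&(L[:,0]<62)&(abs(L[:,1])<12)&(L[:,2]>0)&(L[:,2]<25)]
print("shank tool",len(S),np.percentile(S,[1,50,99],axis=0).round(1).tolist() if len(S) else 0)
for a,b in((14,22),(22,30),(30,38),(38,46)):
    T=S[(S[:,0]>a)&(S[:,0]<b)]
    if len(T): print(a,len(T),np.percentile(T[:,1],[3,50,97]).round(1),np.percentile(T[:,2],[3,50]).round(1))
E
python3 dk.py w2
```

```text
t 8.07 p [538.4 -49.3 150.7] yawY 3.31 z [-1.e-04 -1.e-04 -1.e+00] F [ 0.    0.08 -2.63] M [ 0.02 -0.09 -0.03] w 11.2 j [ 0.58  0.18 -0.59  1.8   0.11  1.19  0.01]
cheek top 1466 [[0.5214, 0.0471, 0.0777], [0.5341, 0.0608, 0.0831], [0.5471, 0.075, 0.0848]] ((534.322998046875, 61.08903121948242), (25.82872772216797, 28.712003707885742), 2.950421094894409)
near face 117 [-0.00250755  0.05103814] [0.53417435 0.04766439 0.07148074]
tray ((645.0109252929688, 67.07243347167969), (190.65231323242188, 120.85633850097656), 2.9167327880859375)
shank tool 1367 [[12.5, -5.0, 8.4], [34.0, -0.1, 10.0], [55.9, 4.9, 14.4]]
14 241 [-4.6 -0.2  4.9] [8.8 9.8]
22 253 [-4.5  0.4  4.8] [8.6 9.8]
30 259 [-4.5 -0.1  4.8] [8.6 9.9]
38 279 [-5.  -0.1  4.7] [ 8.6 10. ]
```

View pics/w2.png

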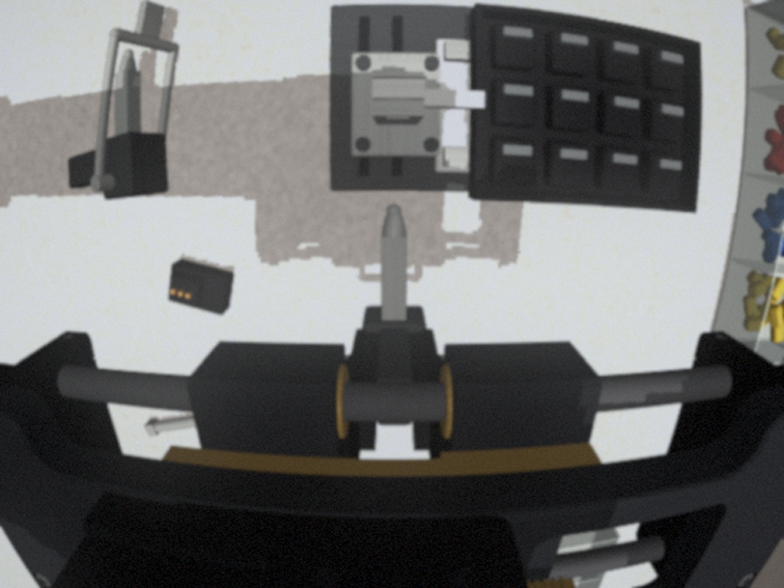

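The view shows the pin level and centred in the grip, with its tip at px (392,210) pointing at the cheeks around (398,95). I'll lower to hole height, trim the lateral offset and yaw, and approach.

Request:
drive_tool(moves=[[0, 1.5, 20, 0, 0, 0.0065, 5], [0, 0, 30, 0, 0, 0, 5], [0, 0, 15.8, 0, 0, 0, 5], [15, 0, 0, 0, 0, 0, 5], [11, 0, 0, 0, 0, 0, 5], [0, 0, 0, 0, 0, 0, 5], [0, 0, 0, 0, 0, 0, 5]])

```text
clock: 9.0
eef_pos: [0.5394, -0.0235, 0.0855]
tool_rot: [0.001, 0.69, 0.724, 0.0]
wrist_force: [0.2, -0.8, -2.2]
width: 0.0114
```

```bash
python3 dk.py w3; python3 - <<'E'
import cv2;i=cv2.imread("pics/w3.png");cv2.imwrite("pics/w3c.png",cv2.resize(i[0:330,250:560],None,fx=2,fy=2,interpolation=2)[:600])
E
```

```text
t 9.0 p [539.4 -23.5  85.5] yawY 2.8 z [ 1.4e-03 -8.0e-04 -1.0e+00] F [ 0.25 -0.85 -2.16] M [-0.05 -0.08 -0.06] w 11.4 j [ 0.52  0.25 -0.59  1.87  0.16  1.07 -0.08]
cheek top 2716 [[0.5212, 0.0471, 0.0809], [0.5341, 0.0611, 0.0832], [0.547, 0.0746, 0.0848]] ((533.8880004882812, 60.92720413208008), (26.507719039916992, 27.798999786376953), 2.7289271354675293)
near face 53 [-0.0404692   0.07543587] [0.53539579 0.05601139 0.07180985]
tray ((645.277587890625, 67.0433120727539), (190.40985107421875, 120.97432708740234), 3.056154251098633)
shank tool 1369 [[12.5, -5.0, 8.5], [34.3, -0.1, 10.0], [55.9, 4.8, 14.2]]
14 245 [-4.6 -0.2  4.9] [8.6 9.8]
22 251 [-4.5 -0.1  4.8] [8.8 9.9]
30 260 [-4.5 -0.1  4.8] [8.7 9.9]
38 284 [-5.  -0.1  4.7] [ 9. 10.]
```

View pics/w3c.png

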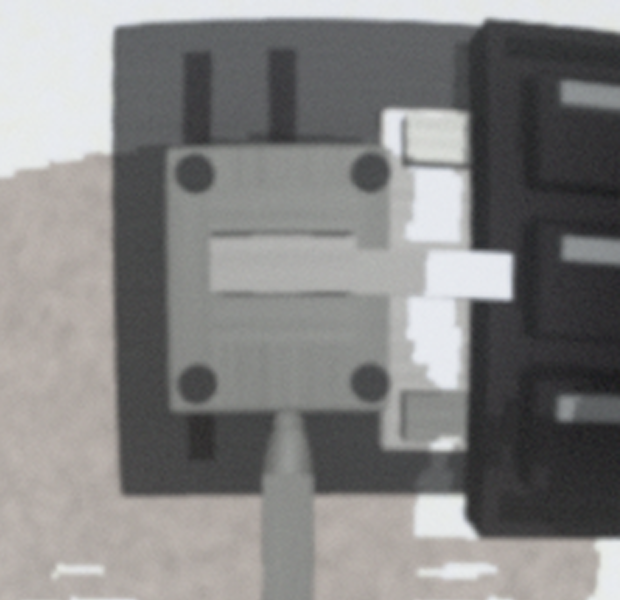

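Request:
drive_tool(moves=[[0, 0, 0, 0, 0, 0, 5], [0, 0, 0, 0, 0, 0, 5], [0, 0, 0, 0, 0, 0, 5]])

```text
clock: 9.43
eef_pos: [0.5388, -0.0236, 0.0847]
tool_rot: [-0.0, 0.69, 0.724, -0.0]
wrist_force: [-0.1, -0.4, -2.6]
width: 0.0117
```

```bash
python3 dk.py w4
```

```text
t 9.43 p [538.8 -23.6  84.7] yawY 2.76 z [-1.e-04 -1.e-04 -1.e+00] F [-0.12 -0.38 -2.55] M [-0.08 -0.18 -0.04] w 11.7 j [ 0.52  0.25 -0.59  1.87  0.16  1.07 -0.08]
cheek top 2760 [[0.5209, 0.0471, 0.0806], [0.5341, 0.0613, 0.0831], [0.5469, 0.075, 0.0846]] ((533.8407592773438, 61.072715759277344), (26.42593002319336, 28.1253662109375), 2.8485379219055176)
near face 54 [-0.00496665  0.05652784] [0.53510403 0.05596929 0.06862864]
tray ((645.1629028320312, 66.84810638427734), (190.44541931152344, 121.01290893554688), 2.867173433303833)
shank tool 1369 [[12.5, -5.0, 8.6], [34.2, -0.1, 10.0], [55.9, 4.9, 14.2]]
14 246 [-4.6  0.4  4.9] [8.8 9.8]
22 251 [-4.6 -0.1  4.8] [8.7 9.9]
30 256 [-4.5 -0.1  4.7] [8.9 9.9]
38 283 [-5.  -0.1  4.7] [8.8 9.9]
```

Request:
drive_tool(moves=[[5, -0.5, -0.2, 0, 0, 0, 5], [4, 0, 0, 0, 0, 0, 5], [3, 0, 0, 0, 0, 0, 5], [3, 0, 0, 0, 0, 0, 5], [3, 0, 0, 0, 0, 0, 5]])

```text
clock: 10.1
eef_pos: [0.5374, -0.0052, 0.0849]
tool_rot: [-0.0, 0.69, 0.724, -0.0]
wrist_force: [0.2, -0.3, -2.1]
width: 0.0116
```

Request:
drive_tool(moves=[[3, 0, 0, 0, 0, 0, 5], [3, 0, 0, 0, 0, 0, 5]])

```text
clock: 10.35
eef_pos: [0.5372, 0.0007, 0.0849]
tool_rot: [0.0, 0.69, 0.724, -0.0]
wrist_force: [0.0, -0.0, -2.6]
width: 0.0118
```

```bash
python3 -c "
from h import *
st()"
```

```text
t 10.35 p [537.2   0.7  84.9] yawY 2.78 z [-0.e+00 -1.e-04 -1.e+00] F [ 0.04 -0.05 -2.63] M [ 0.03 -0.05  0.04] w 11.8 j [ 0.49  0.25 -0.61  1.88  0.16  1.07 -0.13]
```

Request:
drive_tool(moves=[[2, 0, 0, 0, 0, 0, 5], [2, 0, 0, 0, 0, 0, 5], [2, 0, 0, 0, 0, 0, 5]])

```text
clock: 10.72
eef_pos: [0.5369, 0.0066, 0.0849]
tool_rot: [0.0, 0.69, 0.724, -0.0]
wrist_force: [-0.2, -0.6, -1.4]
width: 0.0118
```

Request:
drive_tool(moves=[[2, 0, 0, 0, 0, 0, 5], [2, 0, 0, 0, 0, 0, 5], [2, 0, 0, 0, 0, 0, 5]])

```text
clock: 11.1
eef_pos: [0.5366, 0.0126, 0.0849]
tool_rot: [0.0, 0.69, 0.724, -0.0]
wrist_force: [0.4, -0.8, -1.7]
width: 0.0118
```

Request:
drive_tool(moves=[[2, 0, 0, 0, 0, 0, 5], [2, 0, 0, 0, 0, 0, 5], [2, 0, 0, 0, 0, 0, 5]])

```text
clock: 11.48
eef_pos: [0.5363, 0.0187, 0.0849]
tool_rot: [0.0, 0.69, 0.724, -0.0]
wrist_force: [0.3, -0.1, -2.4]
width: 0.0118
```

Request:
drive_tool(moves=[[2.5, 0, 0, 0, 0, 0, 5], [2.5, 0, 0, 0, 0, 0, 5], [2.5, 0, 0, 0, 0, 0, 5], [2.5, 0, 0, 0, 0, 0, 5]])

```text
clock: 11.98
eef_pos: [0.5358, 0.0287, 0.0849]
tool_rot: [0.0, 0.69, 0.724, -0.0]
wrist_force: [0.3, 0.5, -2.8]
width: 0.0118
```

Request:
drive_tool(moves=[[1.5, 0, 0, 0, 0, 0, 5], [1.5, 0, 0, 0, 0, 0, 5]])

```text
clock: 12.22
eef_pos: [0.5357, 0.0316, 0.0849]
tool_rot: [0.0, 0.69, 0.724, -0.0]
wrist_force: [-0.7, 1.1, -2.5]
width: 0.0119
```

Request:
drive_tool(moves=[[1, 0, 0, 0, 0, 0, 5], [1, 0, 0, 0, 0, 0, 5]])

```text
clock: 12.48
eef_pos: [0.5356, 0.0335, 0.0849]
tool_rot: [0.0, 0.69, 0.724, -0.0]
wrist_force: [0.8, -0.2, -1.6]
width: 0.0117
```

Request:
drive_tool(moves=[[0.7, 0, 0, 0, 0, 0, 5]])

```text
clock: 12.6
eef_pos: [0.5355, 0.0342, 0.0849]
tool_rot: [0.0, 0.69, 0.724, -0.0]
wrist_force: [-0.4, -0.5, -1.8]
width: 0.0115
```

Request:
drive_tool(moves=[[0.7, 0, 0, 0, 0, 0, 5], [0, 0, 0, 0, 0, 0, 5]])

```text
clock: 12.85
eef_pos: [0.5355, 0.035, 0.0849]
tool_rot: [0.0, 0.69, 0.724, -0.0]
wrist_force: [1.5, -0.5, -2.0]
width: 0.0115
```

Request:
drive_tool(moves=[[0.6, 0, 0, 0, 0, 0, 5], [0, 0, 0, 0, 0, 0, 5]])

```text
clock: 13.1
eef_pos: [0.5355, 0.0356, 0.0849]
tool_rot: [0.0, 0.69, 0.724, 0.0]
wrist_force: [0.0, -1.1, -2.4]
width: 0.0119
```

Request:
drive_tool(moves=[[0.5, 0, 0, 0, 0, 0, 5], [0, 0, 0, 0, 0, 0, 5]])

```text
clock: 13.35
eef_pos: [0.5354, 0.0361, 0.0849]
tool_rot: [0.0, 0.69, 0.724, -0.0]
wrist_force: [0.8, -0.8, -1.9]
width: 0.0115
```

Request:
drive_tool(moves=[[0.4, 0, 0, 0, 0, 0, 5], [0, 0, 0, 0, 0, 0, 5]])

```text
clock: 13.6
eef_pos: [0.5354, 0.0362, 0.0849]
tool_rot: [0.0, 0.69, 0.724, -0.0]
wrist_force: [0.1, -0.8, -2.4]
width: 0.0116
```

Request:
drive_tool(moves=[[0.4, 0, 0, 0, 0, 0, 5], [0, 0, 0, 0, 0, 0, 5]])

```text
clock: 13.85
eef_pos: [0.5354, 0.0363, 0.0849]
tool_rot: [0.0, 0.69, 0.724, -0.0]
wrist_force: [-0.4, -1.3, -2.1]
width: 0.0118
```

Request:
drive_tool(moves=[[0.4, 0, 0, 0, 0, 0, 5], [0, 0, 0, 0, 0, 0, 5]])

```text
clock: 14.1
eef_pos: [0.5354, 0.0364, 0.0849]
tool_rot: [0.0, 0.69, 0.724, -0.0]
wrist_force: [-0.8, -4.1, -1.9]
width: 0.0117
```

Request:
drive_tool(moves=[[0.4, 0, 0, 0, 0, 0, 5], [0, 0, 0, 0, 0, 0, 5]])

```text
clock: 14.35
eef_pos: [0.5354, 0.0364, 0.0849]
tool_rot: [0.001, 0.69, 0.724, -0.001]
wrist_force: [0.1, -5.2, -1.1]
width: 0.0115
```

Request:
drive_tool(moves=[[0.6, 0, 0, 0, 0, 0, 5], [0, 0, 0, 0, 0, 0, 5]])

```text
clock: 14.6
eef_pos: [0.5354, 0.0364, 0.085]
tool_rot: [0.001, 0.69, 0.724, -0.001]
wrist_force: [-0.1, -6.1, -1.2]
width: 0.0115
```

Request:
drive_tool(moves=[[0.6, 0, 0, 0, 0, 0, 5], [0, 0, 0, 0, 0, 0, 5]])

```text
clock: 14.85
eef_pos: [0.5354, 0.0364, 0.085]
tool_rot: [0.001, 0.69, 0.724, -0.001]
wrist_force: [0.3, -7.1, -0.1]
width: 0.0119
```

Request:
drive_tool(moves=[[0.6, 0, 0, 0, 0, 0, 5], [0, 0, 0, 0, 0, 0, 5]])

```text
clock: 15.1
eef_pos: [0.5354, 0.0364, 0.085]
tool_rot: [0.001, 0.69, 0.724, -0.001]
wrist_force: [-0.8, -8.1, -1.1]
width: 0.0117
```

Request:
drive_tool(moves=[[1, 0, 0, 0, 0, 0, 5], [1, 0, 0, 0, 0, 0, 5], [0, 0, 0, 0, 0, 0, 5]])

```text
clock: 15.48
eef_pos: [0.5354, 0.0365, 0.085]
tool_rot: [0.002, 0.691, 0.723, -0.002]
wrist_force: [-1.0, -11.5, -0.1]
width: 0.0115
```

Request:
drive_tool(moves=[[0.7, 0, 0, 0, 0, 0, 5], [0.7, 0, 0, 0, 0, 0, 5], [0, 0, 0, 0, 0, 0, 5], [0, 0, 0, 0, 0, 0, 5]])

```text
clock: 15.98
eef_pos: [0.5355, 0.0366, 0.0851]
tool_rot: [0.003, 0.691, 0.723, -0.003]
wrist_force: [0.7, -13.3, 0.9]
width: 0.0125
```

```bash
python3 -c "
from h import *
st()"
```

```text
t 15.97 p [535.5  36.6  85.1] yawY 2.59 z [-1.0e-04 -7.8e-03 -1.0e+00] F [  0.66 -13.34   0.85] M [-3.26 -0.1   0.05] w 12.5 j [ 0.44  0.25 -0.63  1.88  0.18  1.07 -0.21]
```

The head is pressed home with about 13 N at y = 47.6, as the measured face predicted. I'll take the load off, release, rise, and go behind the open ring.

Request:
drive_tool(moves=[[-3, 0, 0, 0, 0, 0, 5], [-3, 0, 0, 0, 0, 0, 5], [0, 0, 0, 0, 0, 0, 5], [0, 0, 0, 0, 0, 0, 5]])

```text
clock: 16.48
eef_pos: [0.5354, 0.0364, 0.0849]
tool_rot: [0.0, 0.69, 0.724, -0.0]
wrist_force: [-0.0, -3.9, -0.9]
width: 0.0115
```

Request:
drive_tool(moves=[[0, 0, 0, 0, 0, 0, 25], [0, 0, 0, 0, 0, 0, 40], [0, 0, 0, 0, 0, 0, 40], [0, 0, 0, 0, 0, 0, 40], [0, 0, -20, 0, 0, 0, 40], [0, 0, -40, 0, 0, 0, 40], [0, 0, -40, 0, 0, 0, 40], [0, 0, -20, 0, 0, 0, 20], [-40, 0, 0, 0, 0, 0, 0], [-46, 0, 0, 0, 0, 0, 0], [0, 0, 0, 0, 0, 0, 0], [0, 0, 0, 0, 0, 0, 0]])

```text
clock: 17.98
eef_pos: [0.5395, -0.0483, 0.2049]
tool_rot: [-0.0, 0.69, 0.724, 0.0]
wrist_force: [0.2, 0.6, -0.3]
width: 0.0026
```

```bash
cat > rg.py <<'E'
from h import *
import sys
n=sys.argv[1]
st();o,c,W=wcap(n)
cl=[W]
for k in("scene","side"): 
    cc=r.capture(k);cl.append(pts(cc))
a=np.radians(2.87);e=np.array([np.cos(a),np.sin(a)]);d=np.array([-e[1],e[0]])
H=np.array([.5361,.0255])
for nm,W in zip(("wrist","scene","side"),cl):
    P=W.reshape(-1,3);P=P[~np.isnan(P[:,0])]
    L=np.c_[(P[:,:2]-H)@e,(P[:,:2]-H)@d,P[:,2]-.07]*1000
    L=L[(abs(L[:,0])<26)&(L[:,2]>-20)&(np.hypot(L[:,1],L[:,2])<98)]
    rr=np.hypot(L[:,1],L[:,2]);R=L[(rr>62)];ph=np.arctan2(R[:,2],R[:,1])
    print(nm,"ring n",len(R),"phi pct",np.percentile(ph,[5,50,95]).round(2) if len(R) else 0,"x",np.percentile(R[:,0],[2,50,98]).round(1) if len(R) else 0,"rho",np.percentile(rr[rr>62],[50,98]).round(1) if len(R) else 0)
    T=L[(L[:,2]>30)&(L[:,2]<56)&(L[:,1]>-6)&(L[:,1]<30)&(abs(L[:,0])<12)]
    if len(T): print("   tab x,u,z",np.percentile(T,[3,50,97],axis=0).round(1).tolist())
E
python3 rg.py w5
```

```text
t 17.98 p [539.5 -48.3 204.9] yawY 2.79 z [-1.e-04  9.e-04 -1.e+00] F [ 0.2   0.61 -0.27] M [-0.02 -0.1  -0.01] w 2.6 j [ 0.57  0.14 -0.58  1.73  0.08  1.3   0.03]
wrist ring n 851 phi pct [2.11 2.13 2.17] x [-20.8   0.3  21.2] rho [71.2 88.5]
   tab x,u,z [[-5.6, -3.3, 43.6], [0.4, 5.1, 49.6], [5.7, 14.4, 51.3]]
scene ring n 116 phi pct [0.1  2.12 2.17] x [-19.5   1.4  21.7] rho [71.6 88.7]
   tab x,u,z [[-4.2, -2.3, 30.9], [3.1, 10.9, 45.1], [6.3, 16.7, 52.4]]
side ring n 102 phi pct [2.09 2.13 2.18] x [-23.2  -1.8  19.3] rho [71.6 88.5]
   tab x,u,z [[-8.0, -1.4, 31.6], [-5.1, 9.1, 44.5], [3.2, 15.9, 51.4]]
```

View pics/w5.png

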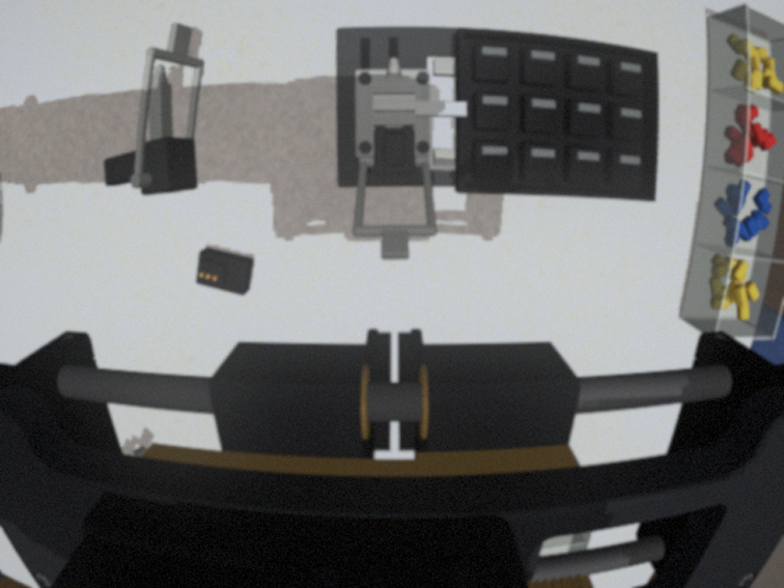

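```bash
python3 - <<'E'
from h import *
a=np.radians(2.87);e=np.array([np.cos(a),np.sin(a)]);d=np.array([-e[1],e[0]]);H=np.array([.5361,.0255])
o,c,Ww=wcap()
for nm,W in(("wrist",Ww),("scene",pts(r.capture("scene"))),("side",pts(r.capture("side")))):
    P=W.reshape(-1,3);P=P[~np.isnan(P[:,0])];L=np.c_[(P[:,:2]-H)@e,(P[:,:2]-H)@d,P[:,2]-.07]*1000
    f=lambda m:(len(L[m]),np.percentile(L[m],[2,50,98],axis=0).round(1).tolist()) if m.sum()>3 else m.sum()
    x,u,z=L.T
    print(nm,"tabtop",f((abs(x)<9)&(z>47)&(z<56)&(u>-12)&(u<30)))
    print("  cheektop",f((abs(x)<16)&(z>9)&(z<17)&(u>18)&(u<60)))
    print("  nub",f((abs(x)<7)&(z>-8)&(z<8)&(u>52)&(u<80)))
    print("  head",f((abs(x)<15)&(z>0)&(z<11)&(u>-15)&(u<30)))
E
```

```text
wrist tabtop (361, [[-5.6, -3.2, 47.6], [-0.4, 5.2, 49.6], [5.7, 13.6, 51.3]])
  cheektop (888, [[-12.4, 22.2, 10.3], [-0.4, 35.3, 13.1], [12.4, 48.7, 14.7]])
  nub (130, [[-4.8, 52.5, 2.7], [-0.4, 58.0, 5.5], [4.0, 65.0, 7.5]])
  head (648, [[-13.9, -8.8, 0.8], [-1.3, 4.7, 5.1], [13.0, 21.9, 7.4]])
scene tabtop (35, [[-3.8, -3.5, 47.2], [1.6, 6.4, 49.9], [6.1, 15.5, 53.1]])
  cheektop (139, [[-12.5, 22.0, 9.4], [1.0, 36.7, 13.2], [13.1, 50.5, 16.3]])
  nub (24, [[-3.6, 52.7, 0.0], [0.9, 57.9, 4.7], [5.1, 67.0, 7.5]])
  head (70, [[-10.8, -8.1, 0.8], [8.7, 9.2, 6.2], [13.8, 27.4, 10.7]])
side tabtop (33, [[-7.3, -2.6, 47.2], [-2.0, 6.7, 49.2], [4.3, 14.3, 52.5]])
  cheektop (120, [[-14.3, 21.7, 9.9], [-2.7, 37.1, 13.1], [11.2, 49.7, 15.8]])
  nub (25, [[-6.4, 52.4, 0.9], [-3.5, 58.1, 5.0], [3.3, 65.5, 7.6]])
  head (68, [[-14.9, -9.0, 0.4], [-11.6, 8.9, 5.7], [9.2, 28.1, 10.4]])
```

The pin is seated but tilted a little nose-up (tab top about 5 mm back) within the hole's play. The ring stands at φ≈2.13, fully open. I'll lower the shut fingers behind the tongue and push it forward.

Request:
drive_tool(moves=[[0, 0, 25, 0, 0, 0, 0], [0, 0, 25, 0, 0, 0, 0], [0, 0, 19, 0, 0, 0, 0], [8, 0, 0, 0, 0, 0, 0], [8, 0, 0, 0, 0, 0, 0], [8, 0, 0, 0, 0, 0, 0], [6, 0, -2, 0, 0, 0, 0], [6, 0, -3, 0, 0, 0, 0], [6, 0, -3, 0, 0, 0, 0], [6, 0, -3, 0, 0, 0, 0]])

```text
clock: 19.52
eef_pos: [0.5372, -0.0007, 0.1471]
tool_rot: [0.0, 0.69, 0.724, -0.0]
wrist_force: [-0.3, -0.6, -0.1]
width: 0.0002
```

```bash
python3 rg.py w6
```

```text
t 19.52 p [537.2  -0.7 147.1] yawY 2.78 z [-0. -0. -1.] F [-0.3  -0.58 -0.14] M [-0.08 -0.13 -0.01] w 0.2 j [ 0.51  0.18 -0.61  1.81  0.11  1.19 -0.09]
wrist ring n 1763 phi pct [1.68 1.7  1.76] x [-20.7  -0.2  20.6] rho [76.4 96.9]
   tab x,u,z [[-5.6, 2.0, 36.4], [-0.3, 11.4, 50.6], [5.6, 18.9, 52.0]]
scene ring n 161 phi pct [1.64 1.69 1.9 ] x [-19.9   3.7  21.2] rho [81.6 97.1]
   tab x,u,z [[-5.3, 2.5, 30.7], [3.0, 13.5, 46.6], [6.9, 20.0, 52.9]]
side ring n 158 phi pct [1.66 1.71 1.9 ] x [-22.5  -5.1  18.2] rho [81.8 96.3]
   tab x,u,z [[-7.2, 1.8, 30.6], [-4.9, 13.4, 45.1], [4.4, 18.8, 52.5]]
```

The ring follows (φ≈1.7), and the pin has levelled itself. I'll continue the arc over the top.

Request:
drive_tool(moves=[[7, 0, -1.5, 0, 0, 0, 0], [7, 0, -1.5, 0, 0, 0, 0], [7, 0, 0.5, 0, 0, 0, 0], [7, 0, 0.5, 0, 0, 0, 0], [7, 0, 1.5, 0, 0, 0, 0], [7, 0, 1.5, 0, 0, 0, 0], [6.5, 0, 2.7, 0, 0, 0, 0], [6.5, 0, 2.7, 0, 0, 0, 0], [6, 0, 3.8, 0, 0, 0, 0], [6, 0, 3.9, 0, 0, 0, 0]])

```text
clock: 20.92
eef_pos: [0.5339, 0.0661, 0.1325]
tool_rot: [-0.0, 0.69, 0.724, -0.0]
wrist_force: [-0.4, -0.3, -0.8]
width: 0.0004
```

Request:
drive_tool(moves=[[5, 0, 4.8, 0, 0, 0, 0], [5, 0, 4.8, 0, 0, 0, 0], [4, 0, 5.5, 0, 0, 0, 0], [4, 0, 5.6, 0, 0, 0, 0], [3, 0, 6, 0, 0, 0, 0], [3, 0, 6, 0, 0, 0, 0], [0, 0, 0, 0, 0, 0, 0]])

```text
clock: 21.8
eef_pos: [0.5324, 0.0899, 0.0995]
tool_rot: [-0.0, 0.69, 0.724, -0.0]
wrist_force: [0.9, -1.5, -0.1]
width: 0.0004
```

```bash
python3 rg.py w7
```

```text
t 21.8 p [532.4  89.9  99.5] yawY 2.8 z [-0.0011 -0.     -1.    ] F [ 0.88 -1.47 -0.07] M [-0.11 -0.09  0.05] w 0.4 j [ 0.37  0.25 -0.66  1.85  0.17  1.1  -0.3 ]
wrist ring n 1669 phi pct [0.33 0.51 0.94] x [-12.   -0.6  11.6] rho [87.5 97.7]
   tab x,u,z [[-6.0, 16.2, 30.3], [-0.1, 17.9, 32.9], [5.1, 18.8, 35.6]]
scene ring n 173 phi pct [0.33 0.48 0.67] x [-13.8   4.5  21.8] rho [82.5 96.2]
   tab x,u,z [[5.7, 2.6, 33.3], [6.3, 5.1, 39.7], [7.0, 10.1, 43.6]]
side ring n 197 phi pct [0.34 0.53 0.74] x [-22.5  -8.4   9.6] rho [82.6 96.7]
```

View pics/w7.png

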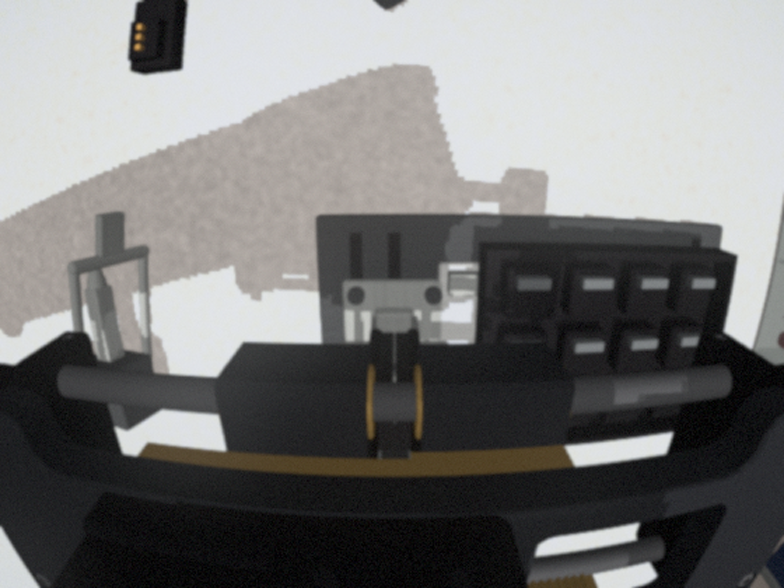

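Request:
drive_tool(moves=[[1.5, 0, 3.2, 0, 0, 0, 0], [1.2, 0, 3.2, 0, 0, 0, 0], [1, 0, 3.3, 0, 0, 0, 0], [0.7, 0, 3.3, 0, 0, 0, 0], [0, 0, 0, 0, 0, 0, 0]])

```text
clock: 22.58
eef_pos: [0.5323, 0.0942, 0.0867]
tool_rot: [-0.0, 0.69, 0.724, -0.0]
wrist_force: [0.4, 0.9, -0.1]
width: 0.0006
```

Request:
drive_tool(moves=[[0.5, 0, 2, 0, 0, 0, 0], [0.5, 0, 2, 0, 0, 0, 0], [0, 0, 0, 0, 0, 0, 0]])

```text
clock: 22.95
eef_pos: [0.5325, 0.0951, 0.0829]
tool_rot: [-0.0, 0.69, 0.724, -0.0]
wrist_force: [-0.2, 0.1, -0.0]
width: 0.0005
```

Request:
drive_tool(moves=[[0, 0, 2, 0, 0, 0, 0], [0, 0, 0, 0, 0, 0, 0]])

```text
clock: 23.2
eef_pos: [0.5325, 0.0952, 0.081]
tool_rot: [-0.0, 0.69, 0.724, -0.0]
wrist_force: [0.9, 0.1, -0.3]
width: 0.0005
```

Request:
drive_tool(moves=[[0, 0, 2, 0, 0, 0, 0], [0, 0, 0, 0, 0, 0, 0]])

```text
clock: 23.45
eef_pos: [0.5325, 0.0951, 0.079]
tool_rot: [-0.0, 0.69, 0.724, -0.0]
wrist_force: [-0.0, 0.4, 0.5]
width: 0.0004
```

Request:
drive_tool(moves=[[0, 0, 1.5, 0, 0, 0, 0], [0, 0, 0, 0, 0, 0, 0]])

```text
clock: 23.7
eef_pos: [0.5325, 0.0951, 0.0775]
tool_rot: [-0.0, 0.69, 0.724, -0.0]
wrist_force: [0.9, -0.2, -0.1]
width: 0.0005
```

Request:
drive_tool(moves=[[0, 0, 1.5, 0, 0, 0, 0], [0, 0, 0, 0, 0, 0, 0]])

```text
clock: 23.95
eef_pos: [0.5327, 0.0952, 0.0761]
tool_rot: [0.0, 0.69, 0.724, 0.0]
wrist_force: [0.0, 0.2, 0.2]
width: 0.0003
```

Request:
drive_tool(moves=[[0, 0, 1.5, 0, 0, 0, 0], [0, 0, 0, 0, 0, 0, 0]])

```text
clock: 24.2
eef_pos: [0.5328, 0.0954, 0.0749]
tool_rot: [0.0, 0.69, 0.724, 0.0]
wrist_force: [-0.8, 1.3, 2.8]
width: 0.0004
```

Request:
drive_tool(moves=[[0, 0, 1.5, 0, 0, 0, 0], [0, 0, 0, 0, 0, 0, 0]])

```text
clock: 24.45
eef_pos: [0.5328, 0.0958, 0.0734]
tool_rot: [0.0, 0.69, 0.724, 0.0]
wrist_force: [-0.6, 2.4, 4.8]
width: 0.0006
```

Request:
drive_tool(moves=[[0, 0, 1.5, 0, 0, 0, 0], [0, 0, 0, 0, 0, 0, 0]])

```text
clock: 24.7
eef_pos: [0.5329, 0.0958, 0.072]
tool_rot: [0.0, 0.69, 0.724, 0.0]
wrist_force: [0.1, 2.3, 4.3]
width: 0.0003
```

Request:
drive_tool(moves=[[0, 0, 1.5, 0, 0, 0, 0], [0, 0, 0, 0, 0, 0, 0]])

```text
clock: 24.95
eef_pos: [0.533, 0.0956, 0.0707]
tool_rot: [0.0, 0.69, 0.724, 0.0]
wrist_force: [-0.2, 2.5, 6.5]
width: 0.0005
```

Request:
drive_tool(moves=[[0, 0, 1.5, 0, 0, 0, 0], [0, 0, 0, 0, 0, 0, 0]])

```text
clock: 25.2
eef_pos: [0.5332, 0.0957, 0.0702]
tool_rot: [0.001, 0.69, 0.724, 0.0]
wrist_force: [-3.4, 1.8, 13.1]
width: 0.0001
```

Request:
drive_tool(moves=[[0, 0, 1.5, 0, 0, 0, 0], [0, 0, 0, 0, 0, 0, 0]])

```text
clock: 25.45
eef_pos: [0.5334, 0.0957, 0.0697]
tool_rot: [0.001, 0.69, 0.724, 0.0]
wrist_force: [-5.6, 0.2, 19.5]
width: 0.0003
```

```bash
python3 rg.py w8; python3 - <<'E'
from h import *
c=r.capture("scene")["color"];d=r.capture("side")["color"]
f=lambda c:cv2.resize(c,(400,400),interpolation=cv2.INTER_CUBIC)
save("c8",np.hstack([f(c[180:300,200:320]),f(d[130:250,180:300])]))
E
```

```text
t 25.45 p [533.4  95.7  69.7] yawY 2.8 z [ 1.5e-03 -7.0e-04 -1.0e+00] F [-5.57  0.23 19.5 ] M [ 0.07  1.11 -0.03] w 0.3 j [ 0.35  0.29 -0.65  1.88  0.2   1.04 -0.34]
wrist ring n 2173 phi pct [-0.04  0.28  0.67] x [-6.7  0.6  8.4] rho [83.3 91.4]
scene ring n 146 phi pct [-0.05  0.06  0.32] x [-19.9   4.9  22.9] rho [80.6 88.9]
side ring n 188 phi pct [-0.05  0.14  0.45] x [-22.1  -7.9   8.5] rho [80.2 89.5]
```

View pics/c8.png

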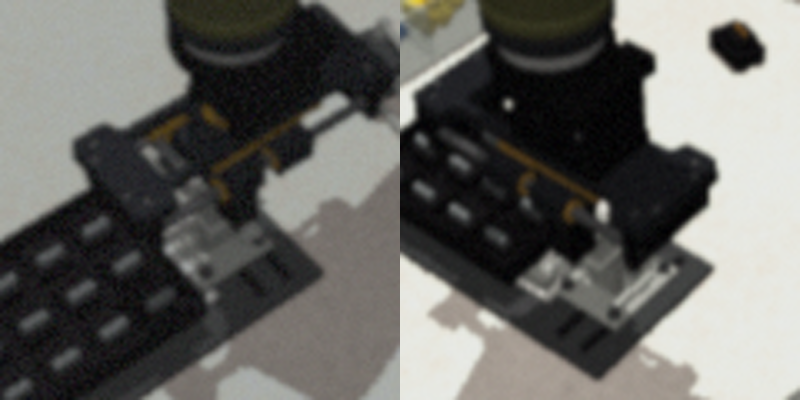

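Force climbed to 20 N with a sideways part. From the wrist moment the contact is on the crossbar, about 13 mm off-centre, with the crossbar right on the nub. I'll back off and press on the tongue instead, for a longer lever and a centred push.

Request:
drive_tool(moves=[[0, 0, -6, 0, 0, 0, 0], [0, 0, -4, 0, 0, 0, 0], [8, -0.6, 0, 0, 0, 0, 0], [8, 0, 0, 0, 0, 0, 0], [0, 0, 0, 0, 0, 0, 0]])

```text
clock: 26.32
eef_pos: [0.5307, 0.1124, 0.0768]
tool_rot: [-0.0, 0.689, 0.725, -0.0]
wrist_force: [0.6, -0.2, -0.1]
width: 0.0004
```

```bash
python3 rg.py w9
```

```text
t 26.32 p [530.7 112.4  76.8] yawY 2.89 z [-7.e-04  4.e-04 -1.e+00] F [ 0.62 -0.24 -0.09] M [-0.07 -0.11 -0.02] w 0.4 j [ 0.33  0.28 -0.67  1.87  0.2   1.06 -0.36]
wrist ring n 283 phi pct [0.08 0.32 0.63] x [-6.2 -1.2  4. ] rho [96.9 98. ]
scene ring n 70 phi pct [0.03 0.12 0.25] x [-7.5  7.9 20.8] rho [86.9 97.7]
   tab x,u,z [[-3.8, -2.7, 40.8], [3.0, 4.1, 49.5], [6.6, 12.0, 52.2]]
side ring n 113 phi pct [0.03 0.15 0.4 ] x [-21.8 -10.1   5.4] rho [87.8 97.9]
   tab x,u,z [[-7.6, -2.3, 44.8], [-2.9, 0.6, 49.2], [4.3, 4.5, 51.1]]
```

Request:
drive_tool(moves=[[0, 0, 2, 0, 0, 0, 0], [0, 0, 2, 0, 0, 0, 0], [0, 0, 0, 0, 0, 0, 0]])

```text
clock: 26.85
eef_pos: [0.531, 0.1109, 0.0729]
tool_rot: [-0.0, 0.69, 0.724, -0.0]
wrist_force: [-0.3, -0.1, -0.1]
width: 0.0007
```

Request:
drive_tool(moves=[[0, 0, 2, 0, 0, 0, 0], [0, 0, 0, 0, 0, 0, 0]])

```text
clock: 27.1
eef_pos: [0.5313, 0.1111, 0.0711]
tool_rot: [0.0, 0.69, 0.724, -0.0]
wrist_force: [0.2, 0.0, 0.2]
width: 0.0006
```

Request:
drive_tool(moves=[[0, 0, 2, 0, 0, 0, 0], [0, 0, 0, 0, 0, 0, 0]])

```text
clock: 27.35
eef_pos: [0.5314, 0.1113, 0.0692]
tool_rot: [0.0, 0.69, 0.724, 0.0]
wrist_force: [-0.5, 1.0, 1.9]
width: 0.0007
```

Request:
drive_tool(moves=[[0, 0, 1.5, 0, 0, 0, 0], [0, 0, 0, 0, 0, 0, 0]])

```text
clock: 27.6
eef_pos: [0.5309, 0.1108, 0.0672]
tool_rot: [-0.0, 0.69, 0.724, -0.0]
wrist_force: [0.9, 0.7, 0.2]
width: 0.0003
```

Request:
drive_tool(moves=[[0, 0, 1.5, 0, 0, 0, 0], [0, 0, 0, 0, 0, 0, 0]])

```text
clock: 27.85
eef_pos: [0.5309, 0.1109, 0.0657]
tool_rot: [-0.0, 0.69, 0.724, -0.0]
wrist_force: [0.6, -0.4, -0.2]
width: 0.0002
```

Request:
drive_tool(moves=[[0, 0, 1.5, 0, 0, 0, 0], [0, 0, 0, 0, 0, 0, 0]])

```text
clock: 28.1
eef_pos: [0.5311, 0.1111, 0.0644]
tool_rot: [-0.0, 0.69, 0.724, -0.0]
wrist_force: [-0.5, -0.9, -0.3]
width: 0.0003
```

Request:
drive_tool(moves=[[0, 0, 1.5, 0, 0, 0, 0], [0, 0, 0, 0, 0, 0, 0]])

```text
clock: 28.35
eef_pos: [0.5311, 0.1111, 0.063]
tool_rot: [-0.0, 0.69, 0.724, -0.0]
wrist_force: [0.7, -0.0, 0.4]
width: 0.0003
```

Request:
drive_tool(moves=[[0, 0, 1.5, 0, 0, 0, 0], [0, 0, 0, 0, 0, 0, 0]])

```text
clock: 28.6
eef_pos: [0.5311, 0.111, 0.0615]
tool_rot: [-0.0, 0.69, 0.724, -0.0]
wrist_force: [-0.1, 0.1, 0.4]
width: 0.0004
```

Request:
drive_tool(moves=[[0, 0, 1.5, 0, 0, 0, 0], [0, 0, 0, 0, 0, 0, 0]])

```text
clock: 28.85
eef_pos: [0.5311, 0.1111, 0.06]
tool_rot: [-0.0, 0.69, 0.724, -0.0]
wrist_force: [-0.5, -0.6, 0.0]
width: 0.0001
```

Request:
drive_tool(moves=[[0, 0, 1.5, 0, 0, 0, 0], [0, 0, 0, 0, 0, 0, 0]])

```text
clock: 29.1
eef_pos: [0.5311, 0.111, 0.0585]
tool_rot: [-0.0, 0.69, 0.724, -0.0]
wrist_force: [0.1, -0.7, -0.2]
width: 0.0003
```

Request:
drive_tool(moves=[[0, 0, 1.5, 0, 0, 0, 0], [0, 0, 0, 0, 0, 0, 0]])

```text
clock: 29.35
eef_pos: [0.5311, 0.1111, 0.057]
tool_rot: [-0.0, 0.69, 0.724, -0.0]
wrist_force: [1.3, 0.7, -0.1]
width: 0.0008
```

```bash
python3 rg.py w10
```

```text
t 29.35 p [531.1 111.1  57. ] yawY 2.78 z [-3.e-04 -1.e-04 -1.e+00] F [ 1.29  0.69 -0.06] M [-0.05 -0.13  0.06] w 0.8 j [ 0.32  0.31 -0.66  1.88  0.22  1.02 -0.38]
wrist ring n 1532 phi pct [-0.1   0.14  0.44] x [-8.4 -0.8  7.2] rho [95.6 97.8]
scene ring n 85 phi pct [-0.23 -0.03  0.12] x [-8.8  5.3 15.2] rho [95.  97.7]
   tab x,u,z [[-5.6, 1.6, 32.8], [3.3, 11.7, 48.5], [6.8, 19.0, 52.3]]
side ring n 138 phi pct [-0.2   0.01  0.23] x [-19.7  -9.3   7.3] rho [92.4 97.6]
   tab x,u,z [[-7.5, 1.8, 32.0], [-6.5, 6.6, 48.2], [2.7, 13.1, 53.3]]
```

Request:
drive_tool(moves=[[0, 0, 1.5, 0, 0, 0, 0], [0, 0, 0, 0, 0, 0, 0]])

```text
clock: 29.75
eef_pos: [0.5314, 0.1111, 0.0558]
tool_rot: [0.0, 0.69, 0.724, 0.0]
wrist_force: [0.3, -0.3, 2.4]
width: 0.0004
```

Request:
drive_tool(moves=[[0, 0, 1.5, 0, 0, 0, 0], [0, 0, 0, 0, 0, 0, 0]])

```text
clock: 30.0
eef_pos: [0.5314, 0.1108, 0.0542]
tool_rot: [0.0, 0.69, 0.724, -0.0]
wrist_force: [0.4, -0.7, 2.5]
width: 0.0008
```

Request:
drive_tool(moves=[[0, 0, 1, 0, 0, 0, 0], [0, 0, 0, 0, 0, 0, 0]])

```text
clock: 30.25
eef_pos: [0.5315, 0.1107, 0.0534]
tool_rot: [0.0, 0.69, 0.724, -0.0]
wrist_force: [-1.4, -2.2, 5.3]
width: 0.0006
```

Force is rising at the expected shut height, which fits the rigid stop. I'll lift off and check.

Request:
drive_tool(moves=[[0, 0, 0.7, 0, 0, 0, 0], [0, 0, -10, 0, 0, 0, 0], [0, 0, -40, 0, 0, 0, 0], [0, 0, -50, 0, 0, 0, 0], [0, 0, -50, 0, 0, 0, 0], [-40, 0, 0, 0, 0, 0, 0], [-40, 0, 0, 0, 0, 0, 0], [-40, 0, 0, 0, 0, 0, 0], [0, 0, 0, 0, 0, 0, 0], [0, 0, 0, 0, 0, 0, 0]])

```text
clock: 31.5
eef_pos: [0.5368, -0.0075, 0.2024]
tool_rot: [-0.0, 0.689, 0.724, 0.0]
wrist_force: [-0.8, 0.5, 0.2]
width: 0.0003
```

```bash
python3 rg.py w11; python3 - <<'E'
from h import *
a=np.radians(2.87);e=np.array([np.cos(a),np.sin(a)]);d=np.array([-e[1],e[0]]);H=np.array([.5361,.0255])
o,c,Ww=wcap();save("c11",c["color"][0:240,180:400],3.4 if 0 else 2.4)
C=[("wrist",Ww)]+[(k,pts(r.capture(k))) for k in("scene","side")]
for nm,W in C:
    P=W.reshape(-1,3);P=P[~np.isnan(P[:,0])];L=np.c_[(P[:,:2]-H)@e,(P[:,:2]-H)@d,P[:,2]-.07]*1000
    f=lambda m:(int(m.sum()),np.percentile(L[m],[2,50,98],axis=0).round(1).tolist()) if m.sum()>3 else m.sum()
    x,u,z=L.T
    print(nm,"tabtop",f((abs(x)<9)&(z>46)&(z<56)&(u>-12)&(u<30)))
    print("  tongue",f((abs(x)<6)&(z>-25)&(z<15)&(u>74)&(u<95)))
    print("  wireL",f((abs(x+20)<4)&(z>-25)&(z<20)&(u>40)&(u<64)),"wireR",f((abs(x-20)<4)&(z>-18)&(z<20)&(u>40)&(u<64)))
    print("  nose",f((abs(x)<4)&(z>-8)&(z<12)&(u>53)&(u<65)))
E
```

```text
t 31.5 p [536.8  -7.5 202.4] yawY 2.83 z [-2.0e-04  1.1e-03 -1.0e+00] F [-0.77  0.5   0.15] M [-0.   -0.13  0.  ] w 0.3 j [ 0.52  0.13 -0.6   1.74  0.08  1.29 -0.05]
wrist ring n 609 phi pct [-0.16 -0.13 -0.1 ] x [-21.3  -0.2  21. ] rho [69.8 87.2]
   tab x,u,z [[-5.0, -2.1, 33.7], [0.4, 7.9, 49.4], [5.7, 15.2, 51.0]]
scene ring n 116 phi pct [-0.18 -0.13  0.04] x [-20.6   1.5  21.7] rho [70.9 88.2]
   tab x,u,z [[-4.0, -2.0, 31.7], [3.2, 11.0, 46.1], [7.8, 16.9, 52.1]]
side ring n 104 phi pct [-0.17 -0.13 -0.09] x [-22.6  -1.9  19. ] rho [71.2 88.4]
   tab x,u,z [[-7.3, -1.8, 32.1], [-4.3, 9.7, 44.7], [5.2, 16.4, 50.7]]
wrist tabtop (343, [[-5.5, -2.6, 47.1], [0.5, 6.2, 49.7], [5.9, 14.0, 51.4]])
  tongue (182, [[-5.6, 74.4, -12.1], [-0.1, 80.7, -10.3], [5.4, 87.1, -8.6]])
  wireL (117, [[-22.2, 40.8, -10.2], [-20.2, 51.0, -7.2], [-18.4, 63.2, -5.0]]) wireR (150, [[17.3, 40.8, -9.5], [19.6, 52.0, -7.5], [22.0, 63.2, -5.4]])
  nose (116, [[-3.6, 53.2, 2.9], [-0.1, 58.6, 5.5], [3.4, 64.9, 7.3]])
scene tabtop (43, [[-4.3, -2.2, 46.3], [1.7, 8.5, 49.4], [7.4, 15.5, 53.4]])
  tongue (36, [[-5.0, 74.5, -15.4], [-0.0, 80.8, -10.6], [5.9, 88.8, -5.1]])
  wireL (21, [[-21.9, 43.4, -12.1], [-19.1, 52.8, -8.3], [-17.5, 63.5, -4.7]]) wireR (25, [[17.8, 40.5, -12.0], [21.0, 53.3, -7.6], [23.3, 63.1, -3.4]])
  nose (16, [[-3.4, 53.2, 1.2], [0.9, 58.4, 4.7], [2.6, 64.4, 7.0]])
side tabtop (39, [[-6.9, -2.0, 46.2], [-2.1, 7.7, 49.8], [5.1, 14.9, 51.2]])
  tongue (28, [[-5.3, 74.9, -13.7], [-0.6, 81.3, -10.8], [5.3, 87.5, -8.9]])
  wireL (20, [[-23.6, 41.1, -10.6], [-22.1, 52.3, -8.0], [-19.7, 63.6, -4.3]]) wireR (17, [[16.2, 44.5, -11.8], [17.9, 53.7, -7.4], [19.8, 63.1, -5.0]])
  nose (12, [[-3.9, 53.8, 3.8], [-2.1, 60.0, 5.7], [1.6, 64.0, 8.0]])
```

View pics/c11.png

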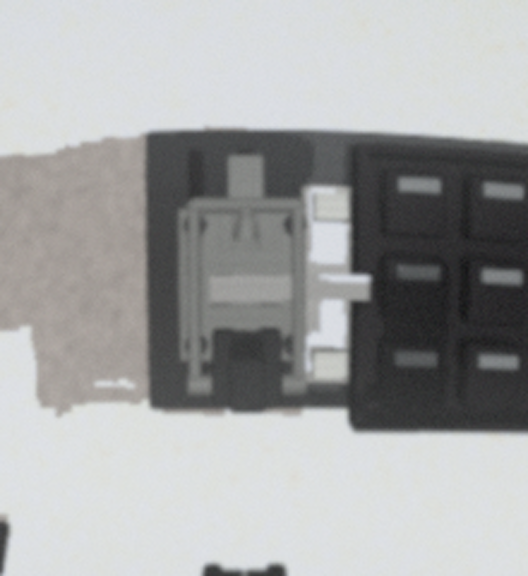

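```bash
python3 - <<'E'
from h import *
a=np.radians(2.87);e=np.array([np.cos(a),np.sin(a)]);d=np.array([-e[1],e[0]]);H=np.array([.5361,.0255])
A=[]
for i in range(6):
    o,c,W=wcap();P=W.reshape(-1,3);P=P[~np.isnan(P[:,0])];A.append(np.c_[(P[:,:2]-H)@e,(P[:,:2]-H)@d,P[:,2]-.07]*1000)
x,u,z=np.vstack(A).T
f=lambda m:np.polyfit(u[m],z[m],1).round(3)
t=f((abs(x)<5)&(z>46)&(z<56)&(u>-1)&(u<13))
w=f((((abs(x)>18)&(abs(x)<22)&(u>25)&(u<64))|((abs(x)<6)&(u>76)&(u<87)))&(z>-18)&(z<2))
print("tab top slope",t,"ring slope",w,"theta ~",np.arctan(w[0])-np.arctan(t[0])+.2)
th=np.arctan(w[0])-np.arctan(t[0])+.2
if th<.06: r.close_job();print("closed")
E
```

```text
tab top slope [ 0.09  49.262] ring slope [-0.116 -1.127] theta ~ -0.005242036249982984
the job is handed in; nothing more can be done
closed
```

The pin is through the dock and its ring is snapped shut. I handed the job in at about 32 s of the 64 s allowed. The hand-in reports no verdict, so the results below are from my own last checks.

- **Choice of pin:** I took the smallest of the three look-alikes, the one standing at scene pixel (209,160). I gripped it by its tab and pushed it through the cheeks and the eye.
- **Pin home:** The head was pressed on the near cheek with about 13 N at the wrist. Its shoulder was at y ≈ 47.6 mm, against 47.1–47.7 mm measured for the near face.
- **Ring shut:** I swung the ring over with shut fingers. The first push, on the crossbar, reached about 20 N, so I backed off and pressed on the tongue instead. The ring went down freely from there, so the crossbar had either been forced past the nub in the first push or passed it under about 2 N. I then pressed to the stop with about 5 N.
- **Last check:** The ring measured about 0.00 rad against the pin, so it is shut. The gripper is empty and about 0.13 m clear.

One thing was not perfect: with its head hanging free, the pin rests about 0.09 rad nose-up in the hole's play. That is within the 0.2 rad allowed. I did not re-measure the bystanders at the end; no bystander was touched as far as I saw.

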